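# Find the full valve carton by its weight

### The arm

A 6-joint arm with a two-finger parallel gripper is mounted at the origin on the work surface. World frame = base frame: x ahead of the robot, y to its left, z up, the work surface at z = 0. Lengths are in m, angles in rad, forces in N, time in s.
With the tool pointing down it reaches from about 0.3 to 0.825 m from the base axis. Payload 5.4 kg.
Tool frame: the origin (TCP) lies midway between the tips of the shut fingers; the grasp point (between the pads) lies 19 mm behind it; z points along the fingers, y is the direction in which the jaws open and shut (so a half turn about z gives the same grasp; the last joint's range is limited). The gripper opens to 92 mm and grips with 3 to 60 N. Pads are 20 mm wide; open, the fingers measure 128 mm over their backs; the gripper's body (75 mm by 189 mm) begins 69 mm behind the grasp point.
Start: joints at [-1.53, 0.158, 1.597, -0, 1.386, -0.21], TCP at [0.143, -0.557, 0.215] pointing down, gripper open.
Joint ranges: [-2.91, 2.91], [-0.94, 2.29], [0.18, 2.7], [-1.29, 4.43], [0.17, 2.64], [-3, 3]. Speed limits (rad/s): [2.57, 2.57, 3.14, 3.14, 3.14, 3.14].

### API

Orientations are given as a unit quaternion [x, y, z, w].
In Python, from station import manip, read_camera, camera_params, ticket, spotter gives the robot as it stands.
- The arm moves only by the shell command python3 -m inch 'ROWS' [OPENING] [FORCE]. ROWS is text: rows parted by semicolons, each of 4 numbers parted by spaces: the shift along the world's x, y, z in m, then the turn about the world's z in rad. In form: x y z turn; .... A call has 1 to 10 rows; each row is the pose to reach, as a shift and turn from the pose commanded when the call began; what a row does not reach only later rows make up. A row lasts 1/12 s, in which the tool goes at most 41.7 mm and 7.16 degrees, less where a joint would pass 70% of its speed; a pose out of reach is approached as far as the arm can. A call with a gripper value outside its range is refused whole. OPENING is the closure, from 0 (fully open) to 1 (shut), set as the call begins (- or left out, the last holds). The fingers move at their own pace and stop on an object; FORCE is the grip in N (left out, the last holds). Time passes only in rows, so rows that repeat a pose let the fingers close. It gives the time, the measured TCP pose, the force and the opening at its end, in the units of the state.
- manip.read_state(): the state, without advancing time (a new reading comes with each control period).
- read_camera(name): name is "scene" or "top" or "wrist"; returns the picture (420x560x3 uint8, red, green, blue); there is no depth.
- camera_params(name): a dict with "K" (3x3 intrinsics, pixels), "R" (3x3) and "t" (3): a world point X has camera coordinates R X + t. Camera axes: x right, y down, z forward; pixel columns grow to the right and rows downward; lengths in m; the calibration is good to about 2 mm. A picture is of the moment at which its call begins: read the wrist's pose just before it. camera_params takes no time and is no camera call; for the wrist camera it gives the pose at the moment of the call.
- ticket.hand_in(): hands the job in, once; it reports no verdict.
Trained networks look in the newest picture that a camera, given by its name, has taken for a name from the list of things; names that differ only in an ending like _2 or _b are one class to them, and where a whole thing is asked for, a point or a joint stands for the part that bears it (a point fixed in the world has none). Each returns a list of dicts, best first, with "p" (0 to 1); they miss things now and then, are a little off and sometimes report something else, mostly with a low value. They report only what shows in the picture. A call takes as long as a camera call. They do not tell look-alikes from the thing itself.
- spotter.spot_in(label, camera): "xy" ([column, row] in pixels, amid what is visible of it).
The state is a dict: "t": time; "q": joint angles; "joint_vel": joint speeds; "effort": joint torques, N m; "ee_pos": TCP position; "orientation": TCP orientation; "ft_force": force on the tool from outside, world axes, zero at the start; "wrist_torque": the same for the moment, N m; "grip_width": opening from 0.0 (shut) to 1.0 (fully open).
Only numpy, scipy, OpenCV 4.12 (cv2) and the standard library are available. Lean on these libraries where they do the work, as an engineer would, in place of code of your own. Each camera call takes 0.05 s, during which the arm holds its last target.

### The job

One of the two look-alike cartons on the counter holds the complete valve and is the heavier; the other holds only a light repair kit. Heft them one after the other, the red-banded carton first and then the green-banded one, lifting each well clear of whatever it stands on. Finish with the heavier carton standing upright in the blue tray and the lighter one standing upright in the grey tray, both let go; set the cartons down rather than dropping them, and leave everything else on the counter as it stands.

Things in the scene. Friction and masses are not known exactly. Their poses are not given: they have to be found in the camera images.
- carton_red_mid (a point): Closed upright cardboard carton, 60 x 60 mm, 85 mm tall, red band and red square on top, on the counter at any yaw. The point is its centre, 42.5 mm above its underside; z up, x and y square to its upright faces. The orange tin is 12 mm from one face: only the pair of faces not looking at the tin has finger room. Each carton weighs 0.19 to 0.69 kg; they differ by 0.2 kg or more
- carton_green_mid (a point): Closed upright cardboard carton, 60 x 60 mm, 85 mm tall, green band and green square on top, on the counter at any yaw. The point is its centre, 42.5 mm above its underside; z up, x and y square to its upright faces. The white tin is 12 mm from one face: only the pair of faces not looking at the tin has finger room. Which carton is heavier varies. Contents may shift 2 mm; 28 N grip holds either
- tray_blue_floor (a point): blue plastic open tray fixed to the counter, for the heavier carton: outside 130 mm (its x) by 120 mm (its y), 30 mm tall, walls and floor 5 mm thick, so the well is 120 x 110 mm and 25 mm deep. The point is the centre of the inner floor, 5 mm above the counter; z up
- tray_grey_floor (a point): grey plastic open tray fixed to the counter, for the lighter carton: outside 130 mm (its x) by 120 mm (its y), 30 mm tall, walls and floor 5 mm thick, so the well is 120 x 110 mm and 25 mm deep. The point is the centre of the inner floor, 5 mm above the counter; z up
- tin_orange_mid (a point): orange round tin with a steel lid, 45 mm across, 70 mm tall, loose, beside the red-banded carton; the point is its centre. Not to be disturbed
- tin_white_mid (a point): white round tin with a steel lid, 45 mm across, 70 mm tall, loose, beside the green-banded carton; the point is its centre. Not to be disturbed
- spray_mid (a point): yellow bottle with black cap, 58 mm across, 170 mm tall, loose, near the middle of the counter on the robot's side; the tallest thing within reach, so what is carried past must go over or round it; the point is its centre, 85 mm up. Not to be disturbed
- cartridge_mid (a point): green upright cartridge with black cap, 49 mm across, 130 mm tall, loose, towards the far edge; the point is its centre. Not to be disturbed
- coupling_mid (a point): brass pipe coupling, 42 mm across, 50 mm tall, loose; the point is its centre. Not to be disturbed
- cap_mid (a point): steel end cap, 48 mm across, 40 mm tall, loose; the point is its centre. Not to be disturbed
- small_box_mid (a point): small white box, 70 x 50 x 40 mm, loose; the point is its centre. Not to be disturbed
- spanner_grip (a point): steel spanner, 130 mm long, lying flat, loose; the point is on its handle. Not to be disturbed. (All else on the counter is fixed equipment, up to 150 mm tall, along the far edge, x above 0.78, and the sides, |y| above 0.50)
Not all that is in view belongs to the job. Several things look just like the part that bears tray_blue_floor: the one meant starts nearest to the robot's base.

How it is judged:
On the way, in this order (a step that is already met when the one before it is completed fails the run):
1. the red-banded carton is lifted at least 30 mm clear of the counter and held up (height (world z) of carton_red_mid above 0.0725 m), for 0.25 s.
2. then the green-banded carton is lifted at least 30 mm clear of the counter and held up while the red-banded one is down (height (world z) of carton_green_mid above 0.0725 m and height (world z) of carton_red_mid below 0.0725 m), for 0.25 s.
At the end, for the whole second after the job is handed in: The heavier carton stands at rest on the floor of the blue tray (pressing on it with more than 3.9 N, which only the heavier one does) and the lighter on the floor of the grey tray (with less than 3.9 N), each wholly inside the tray's walls, upright within 0.1 rad, let go (((x of carton_red_mid in the frame of tray_blue_floor between -0.05 and 0.05 m and y of carton_red_mid in the frame of tray_blue_floor between -0.045 and 0.045 m and z of carton_red_mid in the frame of tray_blue_floor between 0.036 and 0.049 m and x of carton_green_mid in the frame of tray_grey_floor between -0.05 and 0.05 m and y of carton_green_mid in the frame of tray_grey_floor between -0.045 and 0.045 m and z of carton_green_mid in the frame of tray_grey_floor between 0.036 and 0.049 m and contact force between carton_red and tray_blue above 3.9 N and contact force between carton_green and tray_grey between 0.5 and 3.9 N) or (x of carton_green_mid in the frame of tray_blue_floor between -0.05 and 0.05 m and y of carton_green_mid in the frame of tray_blue_floor between -0.045 and 0.045 m and z of carton_green_mid in the frame of tray_blue_floor between 0.036 and 0.049 m and x of carton_red_mid in the frame of tray_grey_floor between -0.05 and 0.05 m and y of carton_red_mid in the frame of tray_grey_floor between -0.045 and 0.045 m and z of carton_red_mid in the frame of tray_grey_floor between 0.036 and 0.049 m and contact force between carton_green and tray_blue above 3.9 N and contact force between carton_red and tray_grey between 0.5 and 3.9 N)) and angle between each of carton_red_mid, carton_green_mid's own z axis and vertical below 0.1 rad and linear speed of each of carton_red, carton_green below 0.02 m/s); the robot touches nothing.
It fails at once if the red-banded carton is dropped (falls free faster than 0.6 m/s, about 20 mm) (linear speed of carton_red above 0.6 m/s and contact force between the fingers and carton_red below 0.1 N).
It fails at once if the green-banded carton is dropped (falls free faster than 0.6 m/s, about 20 mm) (linear speed of carton_green above 0.6 m/s and contact force between the fingers and carton_green below 0.1 N).
It fails at once if a tin is moved more than 30 mm or tipped (distance of any of tin_orange_mid, tin_white_mid from where it was at the start of the episode above 0.03 m or angle between any of tin_orange_mid, tin_white_mid's own z axis and vertical above 0.5 rad).
It fails at once if the yellow bottle or the green cartridge is moved more than 30 mm or tipped (distance of any of spray_mid, cartridge_mid from where it was at the start of the episode above 0.03 m or angle between any of spray_mid, cartridge_mid's own z axis and vertical above 0.5 rad).
It fails at once if the coupling, end cap, small box or spanner is moved more than 30 mm or tipped (distance of any of coupling_mid, cap_mid, small_box_mid, spanner_grip from where it was at the start of the episode above 0.03 m or angle between any of coupling_mid, cap_mid, small_box_mid's own z axis and vertical above 0.5 rad).
It also fails if it takes over 72 s, if anything falls off the work surface, if the arm or the gripper's body presses on something with over 40 N, if the wrist force passes 120 N, or if a joint passes its speed limit or range.

## Working session

There is one attempt and no reset: what is moved stays moved. The work goes in short steps, Python scripts to look and compute and a shell command to move; the robot and the scene stay as the last step left them, time stands still between calls to the robot, and variables do not carry over. Pictures are saved under pics/ and viewed, and the job is handed in when it is done.

```bash
ls; mkdir -p pics
python3 - <<'E'
from station import manip, read_camera, camera_params, spotter
import cv2
s=manip.read_state(); print(s)
for c in ["scene","top","wrist"]:
    im=read_camera(c); cv2.imwrite(f"pics/{c}0.png",im[:,:,::-1])
    p=camera_params(c); print(c,p)
E
```

```text
pics
{'t': 0.0, 'q': array([-1.53007887e+00,  1.59026885e-01,  1.59825239e+00, -3.60430841e-05,
        1.38621783e+00, -2.10111041e-01]), 'joint_vel': array([ 0.0004862 ,  0.00053182,  0.00053628,  0.00080724, -0.00016411,
       -0.00074575]), 'effort': array([-3.93978371e-04, -3.85563076e+01, -3.22108376e+01,  7.01016770e-02,
        3.78212635e-02, -1.10790322e-04]), 'ee_pos': array([ 0.14265401, -0.55635701,  0.2136213 ]), 'orientation': array([ 9.92145070e-01,  1.25088981e-01,  6.29049740e-05, -9.50306871e-04]), 'ft_force': array([-0.30366045,  0.57377336,  1.05540747]), 'wrist_torque': array([ 0.02008881, -0.03006993, -0.048713  ]), 'grip_width': 0.9989582930574608}
scene {'K': array([[419.22082873,   0.        , 281.88872306],
       [  0.        , 419.22082873, 205.82620686],
       [  0.        ,   0.        ,   1.        ]]), 'R': array([[ 0.79749689,  0.60316749,  0.01369996],
       [ 0.4549764 , -0.58633827, -0.67022676],
       [-0.39622619,  0.54073692, -0.74202992]]), 't': array([-0.39588189, -0.26335447,  1.58998605])}
top {'K': array([[523.51588001,   0.        , 282.99279534],
       [  0.        , 523.51588001, 205.85777691],
       [  0.        ,   0.        ,   1.        ]]), 'R': array([[-0.01124478, -0.99991879,  0.00599811],
       [-0.99822831,  0.01087487, -0.05849764],
       [ 0.05842767, -0.00664528, -0.99826953]]), 't': array([-0.06131413,  0.55207102,  1.57634897])}
wrist {'K': array([[375.32961153,   0.        , 277.67475172],
       [  0.        , 375.32961153, 210.92468098],
       [  0.        ,   0.        ,   1.        ]]), 'R': array([[ 0.24652739, -0.96913442, -0.00165304],
       [-0.93382798, -0.23800169,  0.26705898],
       [-0.25920948, -0.06429369, -0.96367877]]), 't': array([-0.57340611, -0.02953432,  0.39208119])}
```

View pics/top0.png

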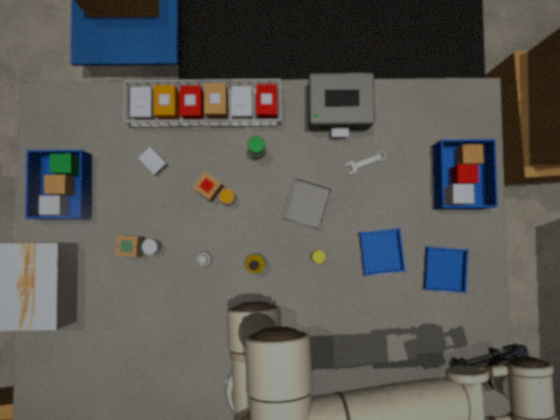

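View pics/scene0.png

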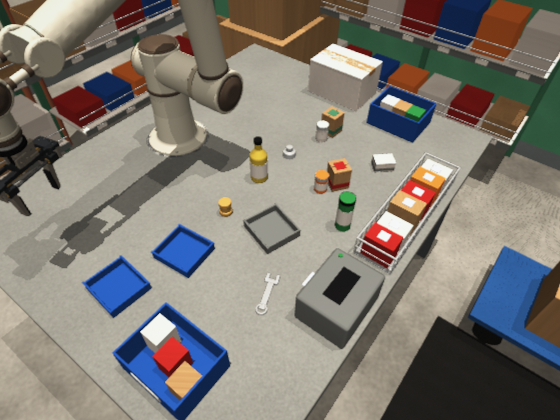

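```bash
cat > h.py <<'E'
import numpy as np, cv2
from station import manip, read_camera, camera_params, spotter
def ray(cam,uv,P=None):
    p=P or camera_params(cam); K,R,t=p["K"],p["R"],p["t"]
    d=R.T@np.linalg.solve(K,[uv[0],uv[1],1.]); return -R.T@t,d
def plane(cam,uv,z,P=None):
    o,d=ray(cam,uv,P); return o+d*(z-o[2])/d[2]
def proj(cam,X,P=None):
    p=P or camera_params(cam); c=p["R"]@np.asarray(X,float)+p["t"]; c=p["K"]@c; return c[:2]/c[2]
def tri(a,b):
    (o1,d1),(o2,d2)=a,b
    A=np.c_[d1,-d2]; s=np.linalg.lstsq(A,o2-o1,rcond=None)[0]
    return (o1+d1*s[0]+o2+d2*s[1])/2, np.linalg.norm(o1+d1*s[0]-o2-d2*s[1])
E
python3 - <<'E'
from h import *
im={c:read_camera(c) for c in("top","scene")}
H=dict(carton_red_mid=.0425,carton_green_mid=.0425,tray_blue_floor=.01,tray_grey_floor=.01,tin_orange_mid=.035,tin_white_mid=.035,spray_mid=.085,cartridge_mid=.065,coupling_mid=.025,cap_mid=.02,small_box_mid=.02,spanner_grip=.004)
for n,z in H.items():
    for c in im:
        for r in spotter.spot_in(n,c)[:4]:
            if r["p"]>.2: print(n,c,np.round(r["xy"]),round(r["p"],2),plane(c,r["xy"],z)[:2].round(3))
t=im["top"][:,:,::-1]
cv2.imwrite("pics/cropL.png",cv2.resize(t[140:290,100:270],None,fx=4.7,fy=4,interpolation=cv2.INTER_CUBIC)[:600,:800])
cv2.imwrite("pics/cropR.png",cv2.resize(t[160:300,280:480],None,fx=4,fy=4,interpolation=cv2.INTER_CUBIC))
E
```

```text
carton_red_mid top [209. 184.] 0.82 [0.616 0.155]
carton_red_mid top [152. 160.] 0.32 [0.693 0.325]
carton_red_mid scene [338. 175.] 0.97 [0.614 0.156]
carton_green_mid top [131. 245.] 0.7 [0.438 0.386]
carton_green_mid scene [331. 121.] 0.86 [0.435 0.393]
tray_blue_floor top [445. 271.] 0.87 [ 0.348 -0.556]
tray_blue_floor top [380. 251.] 0.77 [ 0.41  -0.361]
tray_blue_floor scene [183. 251.] 0.97 [ 0.412 -0.367]
tray_blue_floor scene [117. 285.] 0.93 [ 0.354 -0.556]
tray_grey_floor top [308. 200.] 0.63 [ 0.568 -0.144]
tray_grey_floor scene [269. 228.] 0.97 [ 0.558 -0.145]
tin_orange_mid top [226. 198.] 0.59 [0.577 0.105]
tin_orange_mid scene [321. 182.] 0.52 [0.584 0.096]
tin_white_mid top [153. 248.] 0.47 [0.429 0.323]
tin_white_mid scene [321. 130.] 0.81 [0.43  0.328]
spray_mid top [254. 264.] 0.8 [0.38 0.02]
spray_mid scene [259. 163.] 0.6 [0.402 0.002]
cartridge_mid top [255. 144.] 0.85 [0.732 0.014]
cartridge_mid scene [345. 211.] 0.83 [0.723 0.013]
cartridge_mid scene [289. 150.] 0.57 [0.422 0.136]
coupling_mid top [317. 257.] 0.68 [ 0.397 -0.168]
coupling_mid scene [223. 205.] 0.7 [ 0.39  -0.168]
cap_mid top [205. 257.] 0.55 [0.399 0.169]
cap_mid scene [291. 151.] 0.47 [0.404 0.177]
small_box_mid top [318. 257.] 0.66 [ 0.396 -0.173]
small_box_mid top [151. 160.] 0.62 [0.697 0.332]
small_box_mid scene [379. 163.] 0.89 [0.685 0.316]
spanner_grip top [360. 161.] 0.71 [ 0.687 -0.306]
spanner_grip top [202. 258.] 0.71 [0.395 0.182]
spanner_grip scene [266. 293.] 0.82 [ 0.687 -0.325]
```

View pics/cropR.png

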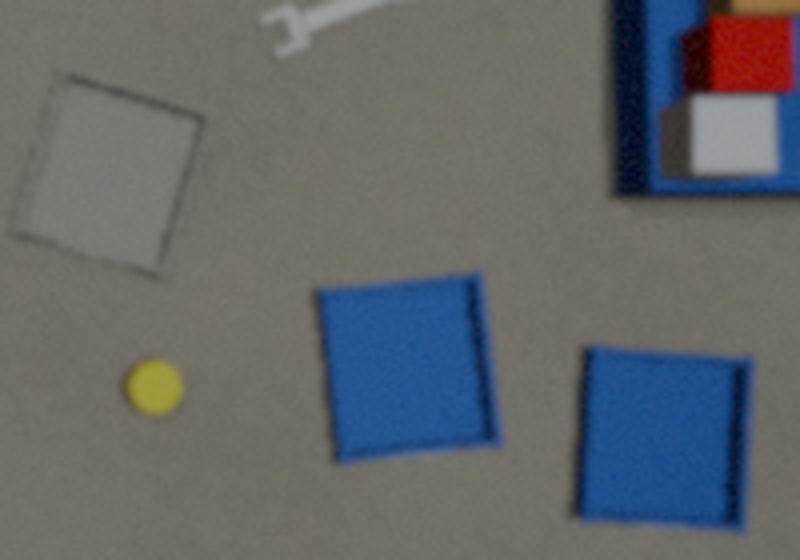

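View pics/cropL.png

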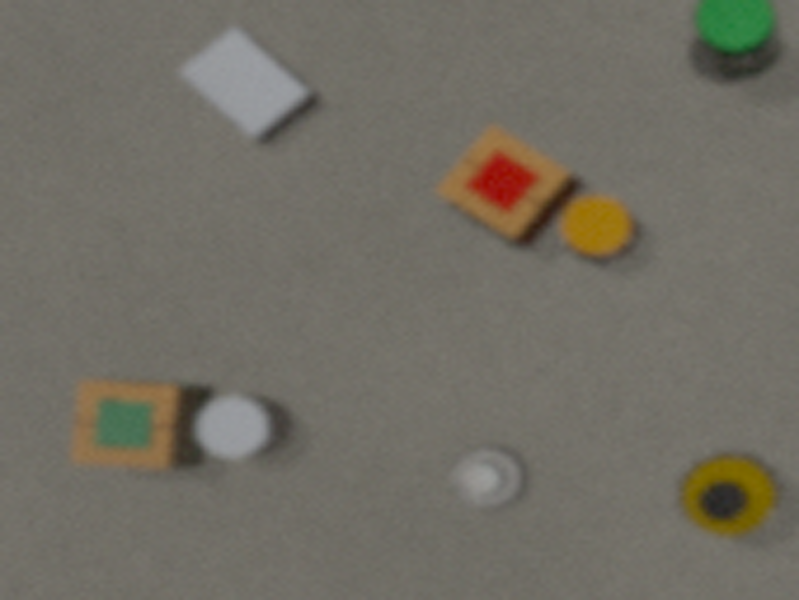

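```bash
cat >> h.py <<'E'
def ortho(cam,img,z,cx,cy,half=.1,res=.0005):
    n=int(2*half/res); P=camera_params(cam)
    # image col -> -y, row -> -x (top-like)
    src=[(0,0),(n,0),(n,n),(0,n)]
    w=[(cx+half-v*res,cy+half-u*res,z) for u,v in src]
    dst=np.float32([proj(cam,X,P) for X in w])
    M=cv2.getPerspectiveTransform(np.float32(src),dst)
    o=cv2.warpPerspective(img,M,(n,n),flags=cv2.INTER_CUBIC|cv2.WARP_INVERSE_MAP)
    return o,lambda u,v:(cx+half-v*res,cy+half-u*res)
E
python3 - <<'E'
from h import *
T=read_camera("top");S=read_camera("scene")
tiles=[]
def rects(m,f,lab):
    m=m.astype(np.uint8)
    m=cv2.morphologyEx(m,cv2.MORPH_OPEN,np.ones((9,9)));m=cv2.morphologyEx(m,cv2.MORPH_CLOSE,np.ones((9,9)))
    cs,_=cv2.findContours(m,cv2.RETR_EXTERNAL,cv2.CHAIN_APPROX_NONE)
    for c in sorted(cs,key=cv2.contourArea)[-1:]:
        (u,v),wh,a=cv2.minAreaRect(c); b=cv2.boxPoints(((u,v),wh,a)); W=np.array([f(*q) for q in b])
        e=W[1]-W[0]; e2=W[2]-W[1]
        print(lab,np.round(f(u,v),4),"edge",np.round(np.linalg.norm(e),4),np.degrees(np.arctan2(e[1],e[0])).round(1),"edge2",np.round(np.linalg.norm(e2),4),np.degrees(np.arctan2(e2[1],e2[0])).round(1))
    return m
for cam,img in(("top",T),("scene",S)):
  for n,cx,cy,z in(("red",.616,.155,.085),("green",.437,.388,.085)):
    o,f=ortho(cam,img,z,cx,cy)
    h=cv2.cvtColor(o,cv2.COLOR_RGB2HSV)
    H,Sa,V=[h[:,:,i].astype(int) for i in range(3)]
    sq=((H<5)|(H>172))&(Sa>170)&(V>90) if n=="red" else (H>45)&(H<90)&(Sa>70)&(V>70)
    rects(sq,f,cam+n+"_square")
    tiles.append(o)
    # tins lids
  for n,cx,cy in(("orange",.58,.1),("white",.43,.326)):
    o,f=ortho(cam,img,.07,cx,cy); tiles.append(o)
row1=np.hstack(tiles[:4]);row2=np.hstack(tiles[4:])
g=np.vstack([row1,row2]); cv2.imwrite("pics/ortho1.png",cv2.resize(g,(800,400))[:,:,::-1])
# trays rim z=.03
for cam,img in(("top",T),("scene",S)):
  o,f=ortho(cam,img,.03,.41,-.363,half=.1)
  h=cv2.cvtColor(o,cv2.COLOR_RGB2HSV); rects((h[:,:,0]>95)&(h[:,:,0]<130)&(h[:,:,1]>120),f,cam+"blue")
E
```

```text
topred_square [0.6104 0.1553] edge 0.0274 -35.8 edge2 0.0285 -125.8
topgreen_square [0.4373 0.3889] edge 0.0263 -2.7 edge2 0.0262 -92.7
scenered_square [0.6138 0.1557] edge 0.0318 -34.7 edge2 0.0334 -124.7
scenegreen_square [0.4395 0.389 ] edge 0.032 -90.0 edge2 0.031 180.0
topblue [ 0.4102 -0.3628] edge 0.1231 -84.5 edge2 0.1289 -174.5
sceneblue [ 0.4205 -0.3688] edge 0.1326 -84.4 edge2 0.1448 -174.4
```

View pics/ortho1.png

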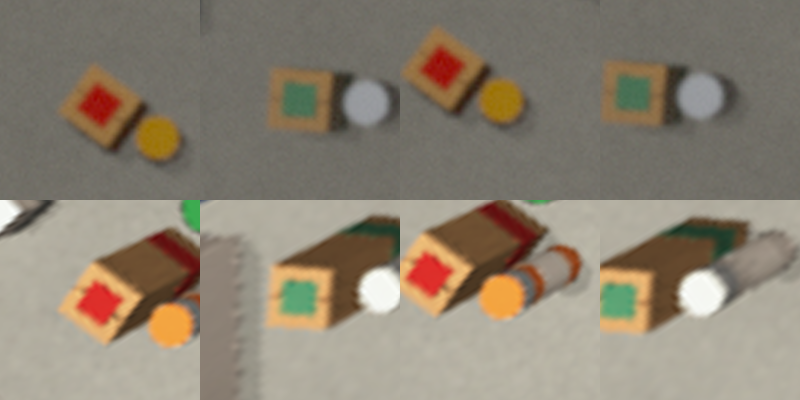

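Run:
```python
from h import *
for nm,cs in(("grey",[(68,73),(205,118),(163,275),(12,233)]),("blueA",[(318,290),(482,274),(500,443),(340,462)]),("blueB",[(586,348),(752,358),(742,530),(578,518)])):
    W=np.array([plane("top",(u/4+280,v/4+160),.03) for u,v in cs])[:,:2]
    print(nm,W.mean(0).round(4),"r",np.linalg.norm(W.mean(0)).round(3))
    for i in range(4):
        e=W[(i+1)%4]-W[i]; print("  ",np.linalg.norm(e).round(4),np.degrees(np.arctan2(e[1],e[0])).round(1))
```

```text
grey [ 0.5564 -0.1429] r 0.574
   0.109 -108.9
   0.1229 164.1
   0.1179 73.8
   0.1283 -19.9
blueA [ 0.4092 -0.3647] r 0.548
   0.1243 -85.1
   0.1271 -175.3
   0.121 96.0
   0.1296 6.2
blueB [ 0.3537 -0.5546] r 0.658
   0.1251 -94.1
   0.1287 174.8
   0.1231 85.2
   0.1271 -4.3
```

```bash
python3 -m inch '0.02 0.02 0.03 0.12; 0.04 0.05 0.06 0.24; 0.06 0.085 0.06 0.36; 0.08 0.12 0.06 0.48; 0.10 0.155 0.06 0.6; 0.12 0.19 0.06 0.7; 0.14 0.22 0.06 0.7; 0.16 0.25 0.06 0.7; 0.18 0.28 0.06 0.7; 0.2 0.31 0.06 0.7' 0 28
```

```text
t: 2.38
ee_pos: [0.3433, -0.2454, 0.2749]
orientation: [0.889, 0.458, 0.0, 0.0]
ft_force: [0.4, -0.4, -0.1]
grip_width: 1.002
```

Blue candidates: top px (381,252), r=0.548 m, and (445,270), r=0.658 m. The first is nearest the base, so it is the one meant, and the enlarged crop shows it as a plain empty blue tray beside the coupling. Next, move to above the red carton.

```bash
python3 -m inch '0.02 0.03 0 0; 0.04 0.06 0 0; 0.06 0.09 0 0; 0.08 0.12 0 0; 0.1 0.15 0 0; 0.12 0.18 0 0; 0.14 0.21 0 0; 0.16 0.24 0 0; 0.18 0.27 0 0; 0.2 0.3 0 0' && python3 -m inch '0.02 0.03 0 0; 0.04 0.06 -0.01 0; 0.055 0.085 -0.03 0; 0.067 0.1 -0.05 0; 0.069 0.102 -0.06 0; 0.069 0.102 -0.06 0; 0.069 0.102 -0.06 0'
python3 - <<'E'
from h import *
P=camera_params("wrist"); im=read_camera("wrist")
cv2.imwrite("pics/w1.png",im[:,:,::-1])
print(manip.read_state()["ft_force"])
o,f=ortho("wrist",im,.085,.612,.1555)
cv2.imwrite("pics/w1o.png",o[:,:,::-1])
E
```

```text
t: 3.22
ee_pos: [0.5435, 0.0549, 0.2747]
orientation: [0.889, 0.458, 0.0, 0.0]
ft_force: [0.8, -0.4, -0.7]
grip_width: 1.001
t: 3.8
ee_pos: [0.6111, 0.1542, 0.2143]
orientation: [0.889, 0.458, -0.001, -0.0]
ft_force: [-0.2, 0.7, 1.4]
grip_width: 0.998
[ 0.24393449 -0.27199193 -0.32712016]
```

View pics/w1.png

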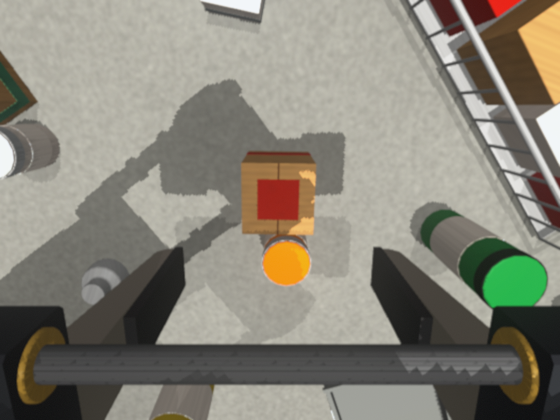

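View pics/w1o.png

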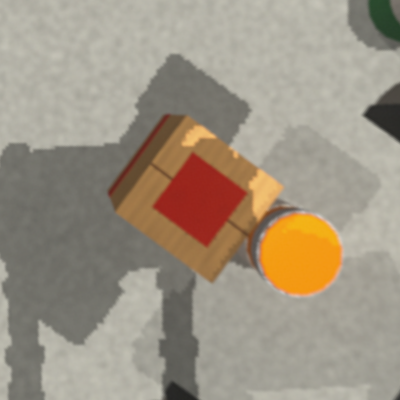

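```bash
python3 -m inch '0 0.001 -0.03 -0.01; 0 0.001 -0.06 -0.01; 0 0.001 -0.09 -0.01; 0 0.001 -0.12 -0.01; 0 0.001 -0.14 -0.01; 0 0.001 -0.155 -0.01; 0 0.001 -0.168 -0.01; 0 0.001 -0.178 -0.01; 0 0.001 -0.179 -0.01; 0 0.001 -0.179 -0.01' 0 28 && python3 -m inch '0 0 0 0;0 0 0 0;0 0 0 0;0 0 0 0;0 0 0 0;0 0 0 0;0 0 0 0;0 0 0 0;0 0 0 0;0 0 0 0' 1 28
python3 - <<'E'
from h import *
print(manip.read_state()["ft_force"])
E
```

```text
t: 4.68
ee_pos: [0.612, 0.1556, 0.0362]
orientation: [0.891, 0.453, 0.0, 0.0]
ft_force: [-0.1, -0.3, 0.4]
grip_width: 1.0
t: 5.52
ee_pos: [0.612, 0.1561, 0.036]
orientation: [0.891, 0.453, 0.0, 0.0]
ft_force: [0.6, 0.3, 3.4]
grip_width: 0.653
[0.64493094 0.27722249 3.39416731]
```

```bash
python3 -m inch '0 0 0.005 0;0 0 0.015 0;0 0 0.03 0;0 0 0.045 0;0 0 0.06 0;0 0 0.065 0;0 0 0.065 0;0 0 0.065 0;0 0 0.065 0;0 0 0.065 0'; for i in 1 2 3 4 5 6; do python3 -m inch '0 0 0 0' | grep ft; done
python3 - <<'E'
from h import *
cv2.imwrite("pics/s1.png",read_camera("scene")[:,:,::-1])
print(manip.read_state())
E
```

```text
t: 6.35
ee_pos: [0.6107, 0.156, 0.0992]
orientation: [0.891, 0.453, -0.001, -0.001]
ft_force: [0.3, -0.5, -2.9]
grip_width: 0.651
ft_force: [0.2, -0.1, -1.9]
ft_force: [0.6, 0.3, -2.3]
ft_force: [0.3, 0.8, -1.9]
ft_force: [-0.9, -0.9, -2.1]
ft_force: [0.7, 0.2, -2.0]
ft_force: [-0.5, 1.4, -1.9]
{'t': 6.9, 'q': array([ 5.86044483e-02,  4.04842628e-01,  1.53086323e+00, -9.99353682e-06,
        1.20583198e+00,  6.88590495e-01]), 'joint_vel': array([ 0.00104752, -0.00274388, -0.00037983,  0.00027931, -0.00136613,
       -0.00062021]), 'effort': array([-1.35238548e-03, -4.72347093e+01, -3.11412549e+01,  6.35187188e-02,
       -3.60522245e-02,  1.73823032e-04]), 'ee_pos': array([0.61171066, 0.15599324, 0.10062254]), 'orientation': array([8.91383924e-01, 4.53249048e-01, 2.32453151e-05, 1.52464662e-05]), 'ft_force': array([-0.15405734,  0.57594875, -1.74043845]), 'wrist_torque': array([-0.03475102, -0.01738148,  0.01118967]), 'grip_width': 0.6521213871224705}
```

View pics/s1.png

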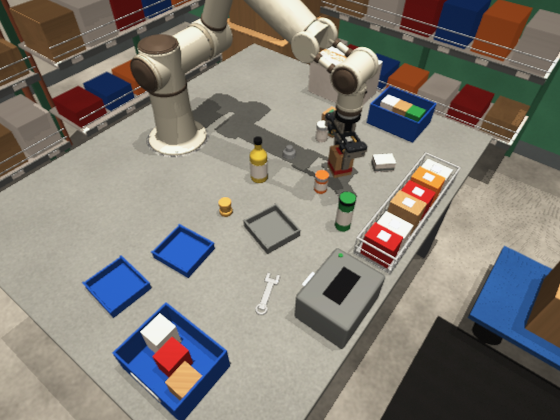

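Red weighs about 2 N against a near-zero baseline, so it is under 3.9 N and the lighter carton. It goes to the grey tray.

```bash
python3 -m inch '0 0 0.02 0;0 0 0.05 0;0 0 0.08 0;0 0 0.105 0;0 -0.01 0.12 0;-0.004 -0.03 0.12 0.03;-0.01 -0.055 0.12 0.09;-0.015 -0.085 0.12 0.15;-0.02 -0.115 0.12 0.21;-0.027 -0.145 0.12 0.27' && python3 -m inch '-0.005 -0.03 0 0.06;-0.01 -0.06 0 0.06;-0.016 -0.09 0 0.06;-0.021 -0.118 0 0.06;-0.024 -0.138 0 0.06;-0.027 -0.15 0 0.06;-0.027 -0.155 0 0.06;-0.027 -0.155 0 0.06;-0.027 -0.155 0 0.06'
python3 - <<'E'
from h import *
s=manip.read_state();print(s["ft_force"])
im=read_camera("wrist"); cv2.imwrite("pics/w2.png",im[:,:,::-1])
o,f=ortho("wrist",im,.03,.558,-.144); cv2.imwrite("pics/w2o.png",o[:,:,::-1])
im=read_camera("top"); cv2.imwrite("pics/t2.png",im[:,:,::-1])
E
```

```text
t: 7.73
ee_pos: [0.5844, 0.0098, 0.2207]
orientation: [0.821, 0.571, 0.0, 0.0]
ft_force: [-0.1, -0.4, -1.9]
grip_width: 0.653
t: 8.48
ee_pos: [0.5579, -0.1431, 0.2206]
orientation: [0.805, 0.594, 0.0, -0.0]
ft_force: [-0.2, 0.3, -1.9]
grip_width: 0.651
[-0.22264398  0.3057948  -1.94115792]
```

View pics/w2.png

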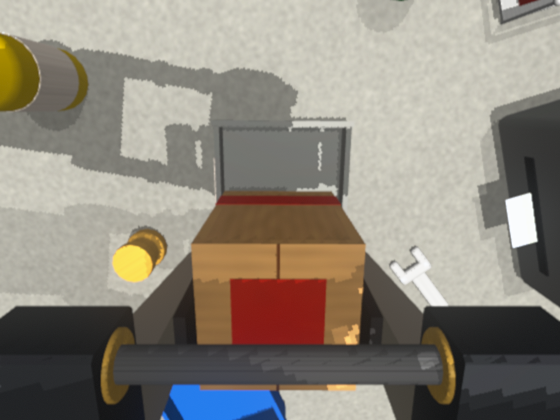

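View pics/w2o.png

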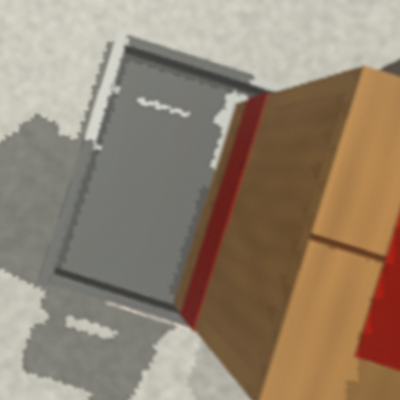

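Wrist view: the carton is held square to the grey tray, with its left rim at px (220,130)-(215,195). The rim gives a tray centre of (0.5595,-0.142), which agrees with the top view, so I'm setting the carton down.

```bash
python3 -m inch '0 0 -0.025 0;0 0 -0.055 0;0 0 -0.085 0;0 0 -0.11 0;0 0 -0.13 0;0 0 -0.145 0;0 0 -0.157 0;0 0 -0.165 0;0 0 -0.17 0;0 0 -0.173 0' && python3 -m inch '0 0 -0.002 0;0 0 -0.004 0;0 0 -0.0055 0;0 0 -0.0065 0;0 0 -0.0065 0;0 0 -0.0065 0'
```

```text
t: 9.42
ee_pos: [0.558, -0.1438, 0.0475]
orientation: [0.805, 0.594, 0.0, 0.0]
ft_force: [0.7, 0.1, -2.2]
grip_width: 0.65
t: 9.92
ee_pos: [0.5578, -0.1441, 0.0413]
orientation: [0.805, 0.593, 0.0, 0.0]
ft_force: [0.8, 0.1, -2.4]
grip_width: 0.652
```

```bash
python3 -m inch '0 0 -0.0007 0;0 0 -0.0012 0;0 0 -0.0012 0' && python3 -m inch '0 0 -0.0005 0;0 0 -0.001 0;0 0 -0.001 0'
```

```text
t: 10.17
ee_pos: [0.558, -0.1442, 0.041]
orientation: [0.805, 0.594, 0.0, 0.0]
ft_force: [-1.9, 0.7, 5.8]
grip_width: 0.65
t: 10.42
ee_pos: [0.558, -0.1442, 0.041]
orientation: [0.805, 0.594, -0.0, 0.0]
ft_force: [-5.9, 2.0, 11.8]
grip_width: 0.648
```

Contact. Release and rise.

```bash
python3 -m inch '0 0 0 0;0 0 0 0;0 0 0 0;0 0 0 0;0 0 0 0;0 0 0 0' 0 28 && python3 -m inch '0 0 0.015 0;0 0 0.04 0;0 0 0.07 0;0 0 0.1 0;0 0 0.13 0;0 0 0.16 0;0 0 0.19 0;-0.01 0.03 0.2 0;-0.01 0.06 0.2 0;-0.02 0.09 0.2 0'
python3 - <<'E'
from h import *
print(manip.read_state()["ft_force"])
im=read_camera("top"); cv2.imwrite("pics/t3.png",im[:,:,::-1])
im=read_camera("scene"); cv2.imwrite("pics/s3.png",im[:,:,::-1])
E
```

```text
t: 10.92
ee_pos: [0.5576, -0.144, 0.0387]
orientation: [0.805, 0.593, -0.0, -0.0]
ft_force: [0.6, -0.0, 0.4]
grip_width: 0.999
t: 11.75
ee_pos: [0.5387, -0.0536, 0.2403]
orientation: [0.805, 0.593, 0.001, 0.001]
ft_force: [-0.3, -0.5, -1.0]
grip_width: 0.998
[-0.26385416 -0.45415806 -1.01453508]
```

View pics/s3.png

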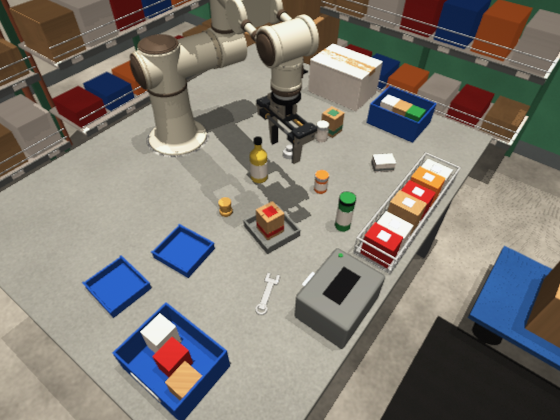

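Scene view: red carton stands upright in the grey tray at px (270,222), with tins, bottle and cartridge in place. Now the green carton.

```bash
python3 -m inch '-0.005 0.03 0 0.03;-0.01 0.065 0 0.06;-0.02 0.1 0 0.09;-0.03 0.135 0 0.12;-0.04 0.17 0 0.15;-0.05 0.205 0 0.18;-0.06 0.24 0 0.21;-0.068 0.275 0 0.24;-0.076 0.31 0 0.265;-0.084 0.345 0 0.265' && python3 -m inch '-0.006 0.035 0 0;-0.012 0.07 0 0;-0.015 0.09 -0.02 0;-0.016 0.098 -0.03 0;-0.016 0.098 -0.03 0;-0.016 0.098 -0.03 0'
python3 - <<'E'
from h import *
s=manip.read_state();print(s["ee_pos"],s["ft_force"])
im=read_camera("wrist"); cv2.imwrite("pics/w4.png",im[:,:,::-1])
o,f=ortho("wrist",im,.085,.438,.389)
h=cv2.cvtColor(o,cv2.COLOR_RGB2HSV); m=((h[:,:,0]>40)&(h[:,:,0]<95)&(h[:,:,1]>70)).astype(np.uint8)
m=cv2.morphologyEx(m,cv2.MORPH_OPEN,np.ones((9,9)))
for c in cv2.findContours(m,0,1)[0]:
    r=cv2.minAreaRect(c); print(r,f(*r[0]))
cv2.imwrite("pics/w4o.png",o[:,:,::-1])
E
```

```text
t: 12.68
ee_pos: [0.4534, 0.2922, 0.2388]
orientation: [0.719, 0.695, 0.0, 0.0]
ft_force: [0.0, -0.4, 0.6]
grip_width: 1.002
t: 13.18
ee_pos: [0.4376, 0.3878, 0.2078]
orientation: [0.719, 0.695, -0.001, 0.0]
ft_force: [0.9, -0.3, 0.1]
grip_width: 0.998
[0.43756377 0.38782585 0.2077932 ] [ 0.86012936 -0.32093635  0.12568577]
((199.0597686767578, 198.54762268066406), (66.48307037353516, 67.52186584472656), 4.8645148277282715) (0.438726188659668, 0.3894701156616211)
```

View pics/w4o.png

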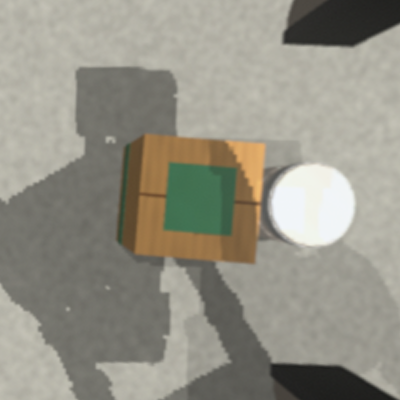

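View pics/w4.png

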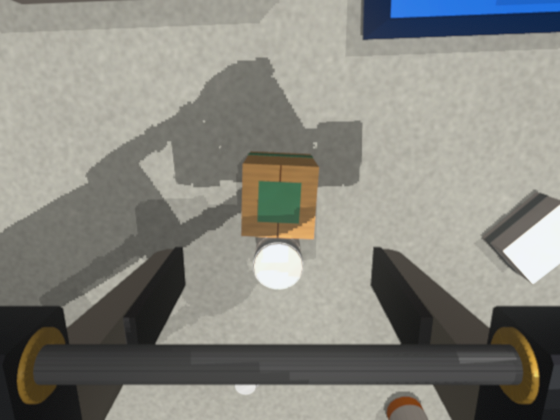

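```bash
python3 -m inch '0.001 0.001 -0.03 -0.03; 0.001 0.001 -0.06 -0.03; 0.001 0.001 -0.09 -0.03; 0.001 0.001 -0.115 -0.03; 0.001 0.001 -0.135 -0.03; 0.001 0.001 -0.15 -0.03; 0.001 0.001 -0.162 -0.03; 0.001 0.001 -0.17 -0.03; 0.001 0.001 -0.172 -0.03; 0.001 0.001 -0.172 -0.03' 0 28 && python3 -m inch '0 0 0 0;0 0 0 0;0 0 0 0;0 0 0 0;0 0 0 0;0 0 0 0;0 0 0 0;0 0 0 0;0 0 0 0;0 0 0 0' 1 28 && python3 -m inch '0 0 0.005 0;0 0 0.015 0;0 0 0.03 0;0 0 0.045 0;0 0 0.06 0;0 0 0.065 0;0 0 0.065 0;0 0 0.065 0;0 0 0.065 0;0 0 0.065 0'; for i in 1 2 3 4 5 6; do python3 -m inch '0 0 0 0' | grep ft; done; python3 -c "
from h import *
s=manip.read_state();print(s['ee_pos'],s['wrist_torque'])
cv2.imwrite('pics/s5.png',read_camera('scene')[:,:,::-1])"
```

```text
t: 14.07
ee_pos: [0.4392, 0.3897, 0.0372]
orientation: [0.73, 0.684, 0.0, 0.0]
ft_force: [0.0, -0.6, 0.6]
grip_width: 1.001
t: 14.9
ee_pos: [0.4386, 0.3902, 0.0373]
orientation: [0.73, 0.684, -0.0, -0.0]
ft_force: [-2.9, 0.4, 5.9]
grip_width: 0.652
t: 15.73
ee_pos: [0.4378, 0.3894, 0.1004]
orientation: [0.73, 0.684, -0.001, -0.0]
ft_force: [0.5, -0.6, -5.7]
grip_width: 0.651
ft_force: [0.6, -0.6, -6.4]
ft_force: [0.2, 0.1, -5.9]
ft_force: [1.2, 0.1, -5.8]
ft_force: [0.6, -0.4, -5.9]
ft_force: [0.5, -0.4, -6.6]
ft_force: [-0.3, -0.1, -6.9]
[0.43869886 0.3900019  0.10191079] [ 0.0200883  -0.02235471  0.00291183]
```

View pics/s5.png

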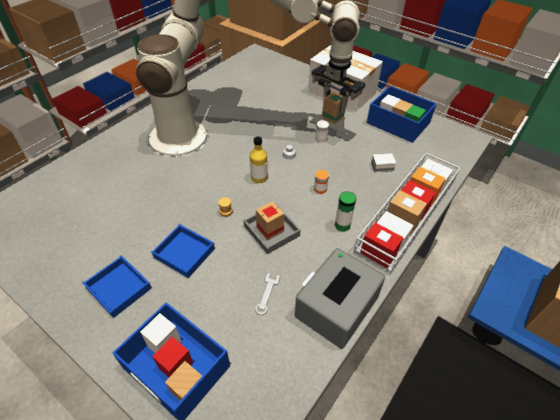

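Green about 6.2 N versus red 2 N, so green is the heavier and goes to the near blue tray, bowing round and above the bottle.

```bash
python3 -m inch '0 0 0.02 0;0 0 0.05 0;0 0 0.08 0;0 0 0.11 0;0 0 0.14 0;0.005 -0.015 0.16 0;0.015 -0.045 0.165 0.02;0.025 -0.08 0.165 0.04;0.035 -0.115 0.165 0.06;0.045 -0.15 0.165 0.08' && python3 -m inch '0.008 -0.037 0 0.02;0.015 -0.074 0 0.04;0.02 -0.112 0 0.06;0.022 -0.15 0 0.08;0.022 -0.188 0 0.08;0.018 -0.226 0 0.08;0.01 -0.264 0 0.08;0 -0.302 0 0.08;-0.01 -0.34 0 0.08;-0.02 -0.378 0 0.08' && python3 -m inch '-0.01 -0.037 0 0;-0.02 -0.074 0 0;-0.03 -0.11 0 0;-0.038 -0.145 0 0;-0.046 -0.175 -0.02 0;-0.051 -0.2 -0.04 0;-0.054 -0.216 -0.05 0;-0.054 -0.226 -0.05 0;-0.054 -0.226 -0.05 0;-0.054 -0.226 -0.05 0'
python3 - <<'E'
from h import *
s=manip.read_state();print(s["ee_pos"],s["ft_force"])
im=read_camera("wrist"); cv2.imwrite("pics/w6.png",im[:,:,::-1])
o,f=ortho("wrist",im,.03,.41,-.364); cv2.imwrite("pics/w6o.png",o[:,:,::-1])
im=read_camera("scene"); cv2.imwrite("pics/s6.png",im[:,:,::-1])
E
```

```text
t: 17.12
ee_pos: [0.4838, 0.2386, 0.2672]
orientation: [0.701, 0.713, 0.0, 0.0]
ft_force: [0.6, -0.7, -5.4]
grip_width: 0.654
t: 17.95
ee_pos: [0.4628, -0.1397, 0.2671]
orientation: [0.673, 0.74, 0.0, 0.0]
ft_force: [1.3, 0.3, -6.5]
grip_width: 0.653
t: 18.78
ee_pos: [0.4103, -0.364, 0.218]
orientation: [0.673, 0.74, 0.0, 0.001]
ft_force: [0.0, 0.2, -4.9]
grip_width: 0.649
[ 0.41027883 -0.3639956   0.21796095] [ 0.02515444  0.18331039 -4.87195912]
```

View pics/w6o.png

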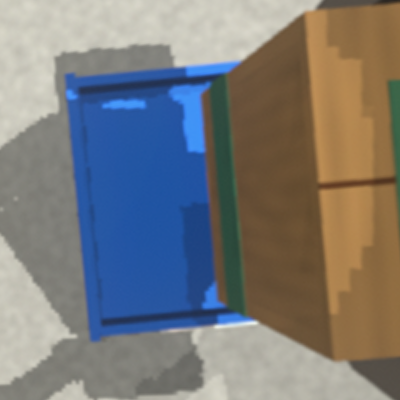

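View pics/s6.png

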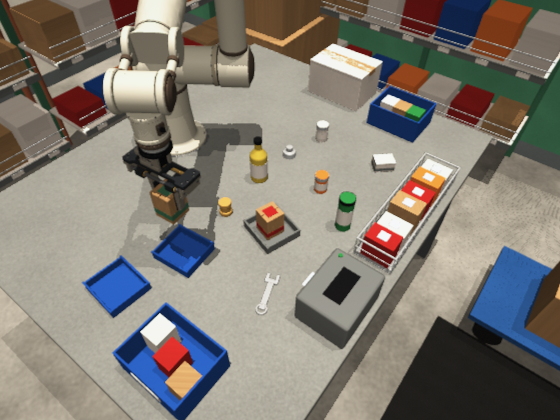

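```bash
python3 -m inch '0 0 -0.025 0;0 0 -0.055 0;0 0 -0.085 0;0 0 -0.11 0;0 0 -0.13 0;0 0 -0.145 0;0 0 -0.157 0;0 0 -0.165 0;0 0 -0.169 0;0 0 -0.171 0' && python3 -m inch '0 0 -0.001 0;0 0 -0.002 0;0 0 -0.003 0;0 0 -0.003 0' && python3 -m inch '0 0 -0.0005 0;0 0 -0.001 0;0 0 -0.001 0'
```

```text
t: 19.72
ee_pos: [0.4101, -0.364, 0.0462]
orientation: [0.673, 0.74, -0.0, 0.0]
ft_force: [0.3, 0.2, -5.0]
grip_width: 0.653
t: 20.05
ee_pos: [0.4099, -0.3643, 0.0433]
orientation: [0.673, 0.74, -0.0, 0.0]
ft_force: [-0.1, 0.0, -5.4]
grip_width: 0.653
t: 20.3
ee_pos: [0.4099, -0.3643, 0.0423]
orientation: [0.673, 0.74, -0.0, 0.0]
ft_force: [-0.0, -0.1, -2.8]
grip_width: 0.654
```

```bash
python3 -m inch '0 0 -0.0005 0;0 0 -0.0008 0;0 0 -0.0008 0' && python3 -m inch '0 0 0 0;0 0 0 0;0 0 0 0;0 0 0 0;0 0 0 0;0 0 0 0' 0 28 && python3 -m inch '0 0 0.015 0;0 0 0.04 0;0 0 0.07 0;0 0 0.1 0;0 0 0.13 0;0 0 0.16 0;0 0 0.19 0;-0.02 -0.03 0.2 0;-0.04 -0.06 0.2 0;-0.06 -0.09 0.2 0' && python3 -m inch '-0.02 -0.03 0 0;-0.04 -0.06 0 0;-0.06 -0.09 0 0;-0.08 -0.11 0 0;-0.09 -0.12 0 0;-0.1 -0.12 0 0;-0.1 -0.12 0 0;-0.1 -0.12 0 0'
python3 - <<'E'
from h import *
for c in("top","scene"):
    im=read_camera(c); cv2.imwrite(f"pics/{c}7.png",im[:,:,::-1])
    for n,z in(("carton_red_mid",.0475),("carton_green_mid",.0475)):
        for r in spotter.spot_in(n,c)[:1]: print(n,c,r["xy"],r["p"],plane(c,r["xy"],z)[:2].round(3))
print(manip.read_state()["joint_vel"].round(3))
E
```

```text
t: 20.55
ee_pos: [0.4099, -0.3643, 0.0423]
orientation: [0.673, 0.74, -0.0, 0.0]
ft_force: [-2.9, 3.0, 5.4]
grip_width: 0.655
t: 21.05
ee_pos: [0.4097, -0.3641, 0.0411]
orientation: [0.673, 0.74, -0.0, 0.0]
ft_force: [-0.7, 0.3, 0.0]
grip_width: 0.998
t: 21.88
ee_pos: [0.3496, -0.4554, 0.2428]
orientation: [0.672, 0.74, -0.001, 0.002]
ft_force: [0.0, -0.8, -1.0]
grip_width: 1.003
t: 22.55
ee_pos: [0.2503, -0.5729, 0.2411]
orientation: [0.673, 0.74, 0.0, -0.0]
ft_force: [-0.4, -0.5, 0.0]
grip_width: 0.999
carton_red_mid top [310.3, 201.9] 0.82 [ 0.56  -0.149]
carton_green_mid top [384.3, 252.3] 0.89 [ 0.408 -0.367]
carton_red_mid scene [269.8, 222.5] 0.59 [ 0.564 -0.15 ]
carton_green_mid scene [177.7, 244.0] 0.63 [ 0.406 -0.373]
[-0.007  0.005 -0.001 -0.001  0.    -0.001]
```

View pics/top7.png

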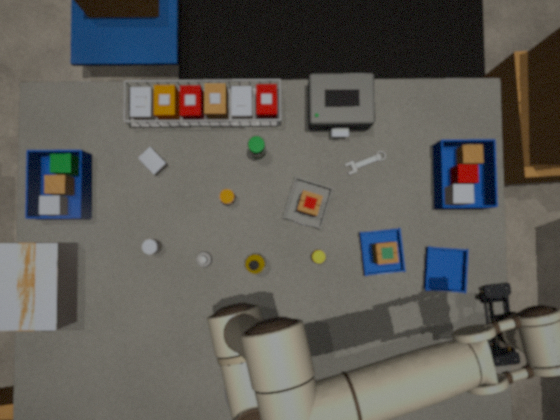

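View pics/scene7.png

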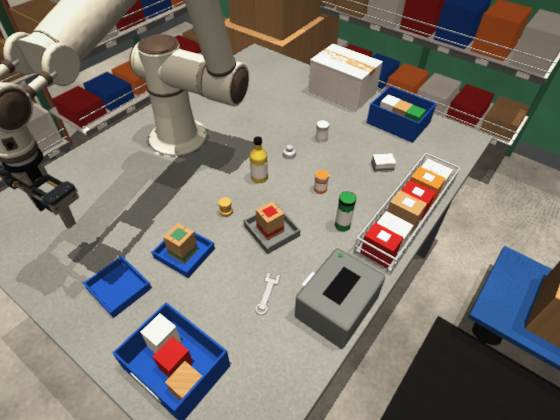

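Both cartons stand upright inside their trays: red at top px (310,202), green at (385,253). Everything else is in place and the arm is clear.

```bash
python3 -c "
from station import ticket
print(ticket.hand_in())"
```

```text
the job is handed in; nothing more can be done
None
```

I hefted the red carton first, at about 2.0 N, then the green one, at about 6.2 N (readings 5.7 to 6.9 N). Green is the heavier. I set red down in the grey tray and green in the blue tray nearest the base (0.55 m away, against 0.66 m for the look-alike). The job was handed in at about 23 s.

**Last checks:** the top and scene pictures show both cartons upright inside their trays and let go, and the arm clear with its wrist force back near zero. Each carton was found within about 1 cm of its tray centre. The tins, bottle, cartridge and small parts look unmoved in the pictures.

**Small disagreements:** the two cameras placed the cartons 4 to 6 mm apart, which is well inside the tray margins. The force reading for green fell to about 5 N near the set-down, still well above 3.9 N. Red was pressed down with about 12 N just before release.

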